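# Set the hem guide's leg to the clip and cam it shut, holding on

## Task

Slide the hem guide's leg out until the pointer on its carriage stands at the little brass clip, and hold it there with the lever still open for a moment. Then, while one finger keeps holding the carriage's fin so that the pointer stays on the clip, slide the cam lever toward the fin until you feel it come fully home. Finish still gripping fin and closed lever, with the pointer on the clip, so that I can set the locking screw; leave the small things round about where they are.

Things in the scene. Friction and masses are not known exactly. Their poses are not given: they have to be found in the camera images.
- guide: hem guide: grey base plate 195 x 70 x 6 mm fixed to the table, with a straight aluminium channel 36 mm wide, 23 mm high along it. Origin on the table on the centre line, 105 mm in front of the plate's black-capped rear end (the end nearer the robot); x along the channel, the way the leg extends (away from the robot, where the leg's fence stands), y left, z up
- leg: sliding leg (105 mm travel, 1.5 N, does not lock) with its carriage: block 56 x 36 mm, top 31 mm above the table; at its rear the grip fin, an upright aluminium plate 7 mm thick, 34 wide, top at 74 mm. Origin on the table below the pointer on the centre line; axes as guide. Fin's outer (rear) face at x = -29 mm. Space beyond fin and lever is free above 31 mm
- cam_lever: cam lever on the leg: upright dark tab facing the fin, 34 mm wide, 37 to 76 mm above the table, with a 0.5 mm bead at the top. Origin at the leg's when open, moving up to 20 mm in -x as it closes; outer (front) face 29 mm in +x of it. Over outer faces, fin and tab measure 58 mm open, 38 closed. Stays where left; slides with 6 N, so pushed alone it carries the leg along
- pointer_tip (a point): tip of the small dark pointer on the left side of the carriage, 35 mm left of the channel's centre line at 27 mm height; 3 mm wide; its x in the leg's frame is 0
- mark_clip: the length mark: a brass clip 10 mm long along the channel, 12 mm wide, 22 mm high, with a small screw, fixed at the left side of the channel just below the pointer's path. Origin on the table under its middle, 26 mm left of the channel's centre line; axes as the guide's. The pointer is on the mark when it is above the clip
- overlock: the tall cream sewing machine left of the guide, fixed; 0.32 m high, reaching 0.12 m forward and 0.12 m back (x) of its origin (on the table under its middle), 0.17 m left and 0.19 m right; behind it stands a thread rack up to about 0.6 m. Pass over it above 0.40 m or in front of it
- thimble: a pale thimble, 20 mm wide and 22 mm high, standing loose beside the guide, to be left alone; origin at the centre of its underside
- spool_1: a spool of yellow thread, 26 mm wide and 50 mm high, standing loose beside the guide, to be left alone; origin at the centre of its underside
- presser_foot: a steel presser foot, 10 x 37 x 20 mm, standing loose beside the guide, to be left alone; origin at the centre of its underside
- beeswax: a round cake of wax, 39 mm wide and 13 mm high, standing loose beside the guide, to be left alone; origin at the centre of its underside
- chalk_white: a white tailor's chalk, 35 x 44 x 9 mm, standing loose beside the guide, to be left alone; origin at the centre of its underside
- needle_pack: a green needle case, 32 x 52 x 9 mm, standing loose beside the guide, to be left alone; origin at the centre of its underside

How it is judged:
By the outcome, as a careful person would: the job done as asked, in the order asked, and still so for the second after the job is handed in, while the arm keeps its last pose, push and grip.
It also fails if it takes over 48 s, if anything falls off the work surface, if the arm or the gripper's body presses on something with over 40 N, if the wrist force passes 120 N, or if a joint passes its speed limit or range.

## Robot

A 6-joint arm with a two-finger parallel gripper is mounted at the origin on a cart in front of the work surface, level with it; the furniture and walls round the work are solid. World frame = base frame: x ahead of the robot, y to its left, z up, the work surface at z = 0. Lengths are in m, angles in rad, forces in N, time in s.
With the tool pointing down it reaches from about 0.225 to 0.875 m from the base axis. Payload 3.4 kg.
Tool frame: the origin (TCP) lies at the very end of the fingers, on their centre line; the grasp point (between the pads) lies behind it (manip.grasp_offset is the z of the grasp point in the tool frame, in m); z points along the fingers, y is the line along which they close (so a half turn about z gives the same grasp; the last joint's range is limited). The gripper opens to 85 mm and grips with 20 to 120 N. Pads are 22 mm wide; open, the fingers measure 114 mm over their backs; the gripper's body (76 mm by 85 mm) begins 54 mm behind the grasp point. The pads swing forward as they close: fully open they stand 13 mm farther back than shut.
Start: joints at [-1.306, 0.276, 1.505, -0, 1.361, -0.121], TCP at [0.216, -0.533, 0.231] pointing down, gripper open.
Joint ranges: [-2.89, 2.89], [-0.75, 2.08], [0.22, 2.7], [-1.18, 4.32], [0.11, 2.71], [-2.7, 2.7]. Speed limits (rad/s): [2.57, 2.57, 3.14, 3.14, 3.14, 3.14].

## Interface

Orientations are given as a unit quaternion [w, x, y, z].
In Python, from rig import manip gives the robot as it stands.
- The arm moves only by the shell command python3 -m pendant 'ROWS' [FORCE]. ROWS is JSON, a list of rows, each an object of numbers: "dx", "dy", "dz": the shift along the tool's x, y, z in m; "rx", "ry", "rz": the turn, a rotation vector about the tool's x, y, z in degrees; "hand": the finger opening in m, from 0 to 0.0854. In form: [{"dx": .., "dy": .., "dz": .., "rx": .., "ry": .., "rz": .., "hand": ..}, ...]. A call has 1 to 12 rows; each row shifts and turns the commanded pose from where the row before left it, along the tool's axes as they then stand; what a row does not reach is not made up. A row lasts 1/12 s, in which the tool goes at most 41.7 mm and 7.16 degrees, less where a joint would pass 70% of its speed; a pose out of reach is approached as far as the arm can. A call is refused whole if a number of a shift passes 0.0417 or a number of a turn 7.16, either way. A call with a gripper value outside its range is refused whole. The fingers move at their own pace and stop on an object; FORCE is the grip in N (left out, the last holds). Time passes only in rows, so rows that do not move let the fingers close. It gives the time, the measured TCP pose, the force, the opening and the grip force at its end, in the units of the state.
- manip.get_state(): the state, without advancing time (a new reading comes with each control period).
- manip.get_image(name): name is "scene" or "side" or "wrist"; returns a dict with "frame" (384x512x3 uint8, red, green, blue), "fx", "fy", "cx", "cy" (pixels), "position" and "attitude" of the camera in the world; the wrist camera has in their place "mount" (4x4, takes a point from camera to tool coordinates, whose origin is the TCP and whose axes are the flange's). Camera axes: x right, y up, looking along -z (the intrinsics and any distortion apply to the point x, -y, -z); pixel columns grow to the right and rows downward; lengths in m; the calibration is good to about 2 mm. The wrist camera is an equidistant fisheye: a pixel r from the principal point sees the ray r / f radians off the axis. A picture is of the moment at which its call begins: read the wrist's pose just before it. There is no depth.
- manip.sign_off(): hands the job in; it is judged then, once.
The state is a dict: "clock": time; "qpos": joint angles; "qd": joint speeds; "effort": joint torques, N m; "position": TCP position; "ee_rot": TCP orientation; "contact_force": force on the tool from outside, world axes, zero at the start; "moment": the same for the moment, N m; "width": finger opening in m; "gripper_force": force on a finger pad.
Only numpy, scipy, OpenCV 4.12 (cv2) and the standard library are available. Lean on these libraries where they do the work, as an engineer would, in place of code of your own. Each camera call takes 0.05 s, during which the arm holds its last target. There are 200 camera calls.

## Working session

There is one attempt and no reset: what is moved stays moved. The work goes in short steps, Python scripts to look and compute and a shell command to move; the robot and the scene stay as the last step left them, time stands still between calls to the robot, and variables do not carry over. Pictures are saved under pics/ and viewed, at most 10 in all, crops included, and the job is handed in when it is done.

```bash
mkdir -p pics; ls; cat > look.py <<'E'
import cv2,numpy as np
from rig import manip
def shot(n,f):
    s=manip.get_state(); d=manip.get_image(n)
    cv2.imwrite(f'pics/{f}.png',d['frame'][:,:,::-1])
    np.save(f'pics/{f}.npy',dict(d=d,s=s),allow_pickle=True); return d,s
E
python3 - <<'E'
from look import *
a=[]
for n in('scene','side','wrist'):
    d,s=shot(n,n+'0'); print(n,{k:(v.tolist() if hasattr(v,'tolist') else v) for k,v in d.items() if k!='frame'}); a.append(d['frame'])
print(s, manip.grasp_offset)
E
```

```text
pics
scene {'fx': 408.13091638778644, 'fy': 408.13091638778644, 'cx': 259.0273232989556, 'cy': 201.02809260437692, 'position': [0.14136594286342094, -0.763522047404079, 0.5948115747673806], 'attitude': [0.8550395230134227, 0.4212804443939773, -0.14292612645089267, -0.2664626120751938]}
side {'fx': 408.9466498444479, 'fy': 408.9466498444479, 'cx': 256.57034268677234, 'cy': 189.9640398509016, 'position': [1.4379282529200705, -0.42896297720334803, 0.5692451595560089], 'attitude': [0.6830690399809636, 0.3991347670390228, 0.31140191817010354, 0.5264380017819478]}
wrist {'fx': 297.3186396354542, 'fy': 297.3186396354542, 'cx': 254.14959580887603, 'cy': 192.3952405876987, 'mount': [[-0.0005000568621699529, 0.9505093753595679, 0.3106954735696938, 0.07940838714966143], [0.9999995476361203, 0.0007266977624578448, -0.0006137083302691288, 0.00025014304431625334], [-0.0008091172271058746, 0.3106950261332225, -0.9505093087736629, -0.14230616241783559], [0.0, 0.0, 0.0, 1.0]]}
{'clock': 0.1, 'qpos': array([-1.30598851e+00,  2.76529651e-01,  1.50605653e+00,  4.60693596e-06,
        1.36070944e+00, -1.20992425e-01]), 'qd': array([-0.00181973, -0.00148803, -0.00261896, -0.00023651,  0.00069745,
       -0.00085745]), 'effort': array([ 1.07055392e-03, -4.17700231e+01, -2.46404743e+01, -3.71270016e-04,
        5.72196077e-03, -7.75216648e-06]), 'position': array([ 0.21624188, -0.53225067,  0.2305075 ]), 'ee_rot': array([-8.49446006e-04,  9.81452129e-01,  1.91705484e-01, -5.89289538e-05]), 'contact_force': array([-0.5956403 , -0.57222158, -0.40781684]), 'moment': array([-0.02503363, -0.01053579,  0.02055434]), 'gripper_force': 0.0, 'width': 0.08504856767385126} -0.0187
```

View pics/scene0.png

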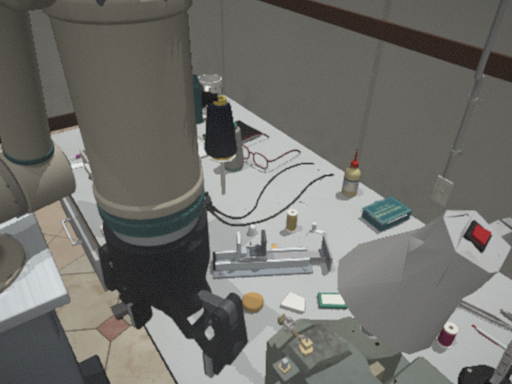

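View pics/side0.png

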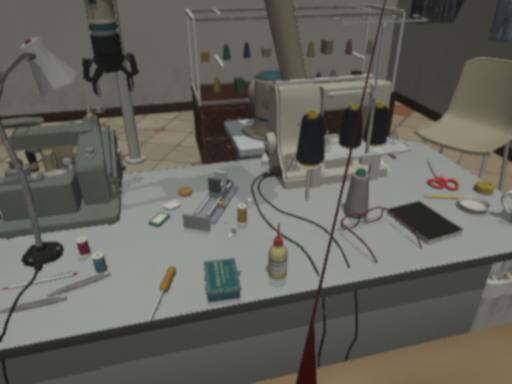

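Scene view: guide spans about (213,270)–(330,262), with the fin at (243,245) and the lever at (264,245). In the side view it sits at (185–238, 172–228). I'll enlarge both in one picture.

```bash
python3 - <<'E'
import cv2,numpy as np
a=cv2.imread('pics/scene0.png')[215:290,205:340]; b=cv2.imread('pics/side0.png')[165:235,175:275]
A=cv2.resize(a,None,fx=5.9,fy=5.9*0+5,interpolation=3)[:300]; A=cv2.resize(a,(675,375),interpolation=3)
B=cv2.resize(b,(300,210),interpolation=3)
A=cv2.resize(a,(540,300),interpolation=3); B=cv2.resize(b,(428,300),interpolation=3)
o=np.zeros((600,540,3),np.uint8); o[:300]=A; o[300:,:428]=B
cv2.imwrite('pics/c1.png',o)
E
```

```text
(no output)
```

View pics/c1.png

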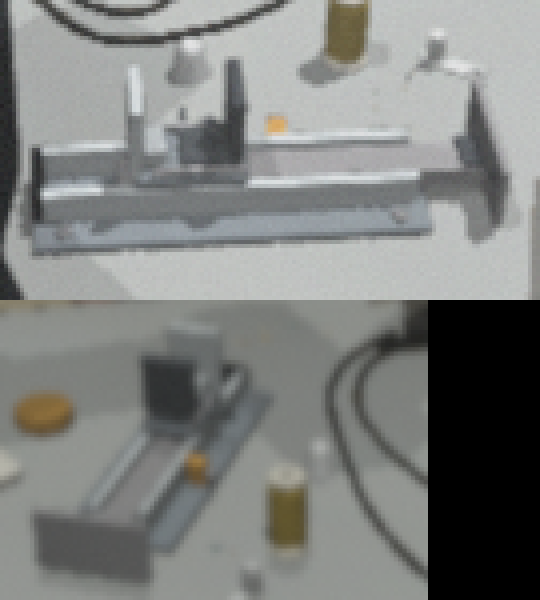

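The enlargement shows these points (scene | side):

| Feature | Scene | Side |
|---|---|---|
| Plate right corners | (213,278), (313,273.5) | – |
| Plate left edge | – | (213.5,224)–(238.5,187) |
| Clip top | (274,244.5) | (221,203) |
| Lever tab top | (263.7,230.5) | (208,183–186) |
| Fin top | (238.5,232) | – |

Next is a rough fit, then a closer wrist view.

```bash
cat >> look.py <<'E'
from scipy.spatial.transform import Rotation as R
from scipy.optimize import least_squares
def quat(q): return R.from_quat([q[1],q[2],q[3],q[0]])
def proj(f,P):
    o=np.load(f'pics/{f}.npy',allow_pickle=True).item(); d,s=o['d'],o['s']; P=np.atleast_2d(P)
    if 'mount' in d:
        t=quat(s['ee_rot']).inv().apply(P-s['position']); M=np.array(d['mount']); c=(t-M[:3,3])@M[:3,:3]
        v=c*[1,-1,-1]; rho=np.hypot(v[:,0],v[:,1]); th=np.arctan2(rho,v[:,2]); k=(th/np.maximum(rho,1e-9))[:,None]; n=v[:,:2]*k
    else:
        v=quat(d['attitude']).inv().apply(P-np.array(d['position']))*[1,-1,-1]; n=v[:,:2]/v[:,2:]
    return n*[d['fx'],d['fy']]+[d['cx'],d['cy']]
def W(p,L):  # guide pose (x,y,yaw) -> world
    L=np.atleast_2d(L).astype(float); c,s=np.cos(p[2]),np.sin(p[2])
    return np.c_[p[0]+c*L[:,0]-s*L[:,1],p[1]+s*L[:,0]+c*L[:,1],L[:,2]]
E
python3 - <<'E'
from look import *
# params: x,y,yaw, leg q, clip x, clip z
def res(p):
    q=p[3]
    sc=W(p,[[-.105,-.035,0],[.09,-.035,0],[p[4],.026,p[5]],[q+.029-.002,0,p[6]],[q-.0255,0,.074]])
    sd=W(p,[[.09,.035,.006],[-.105,.035,.006],[p[4],.026,p[5]],[q+.029,.017,p[6]],[q+.029,-.017,p[6]]])
    a=proj('scene0',sc)-[[213.2,278.2],[313,273.5],[274,244.5],[263.7,230.5],[238.5,232]]
    b=proj('side0',sd)-[[213.5,224],[238.5,187],[221.3,202.5],[221,185.5],[208.2,183.5]]
    return np.r_[a.ravel(),b.ravel()]
r=least_squares(res,[.6,-.3,0,-.03,.03,.02,.076],loss='soft_l1')
print(r.x.round(4),np.degrees(r.x[2])); print(r.fun.reshape(-1,2).round(1))
E
```

```text
[ 0.4994 -0.3025 -0.5643 -0.0315  0.0166  0.0212  0.062 ] -32.32942789418539
[[ 0.5 -2.6]
 [ 0.4 -0.3]
 [ 0.1  0.1]
 [ 1.5  8.1]
 [-0.6  2.5]
 [ 0.6 -1.3]
 [ 2.2 -0.4]
 [ 0.3 -0.2]
 [-0.6 -0.7]
 [ 0.2 -0.6]]
```

The guide is at about (0.50, −0.30) with yaw −32°. I'll move above it for wrist views.

```bash
python3 -m pendant '[{"dx":0.032,"dy":-0.010},{"dx":0.032,"dy":-0.010},{"dx":0.032,"dy":-0.010},{"dx":0.032,"dy":-0.010},{"dx":0.032,"dy":-0.010},{"dx":0.032,"dy":-0.010},{"dx":0.032,"dy":-0.010},{"dx":0.032,"dy":-0.010},{"dx":0.032,"dy":-0.010},{"dx":0.032,"dy":-0.010}]' && python3 -m pendant '[{"rz":-6},{"rz":-6},{"rz":-6},{"rz":-6},{"rz":-6},{"rz":-5.6},{}]'
python3 - <<'E'
from look import *
d,s=shot('wrist','w1'); print(s['position'],s['ee_rot'],s['qpos'].round(2),s['clock'])
cv2.imwrite('pics/w1b.png',cv2.resize(d['frame'][:,:,::-1],(800,600),interpolation=3))
E
```

```text
[ 0.21628751 -0.53233534  0.23062616] [-7.22386412e-04  9.81449441e-01  1.91719769e-01 -5.01489948e-05] [-1.31  0.28  1.51  0.    1.36 -0.12] 0.15invalid input
```

View pics/w1b.png

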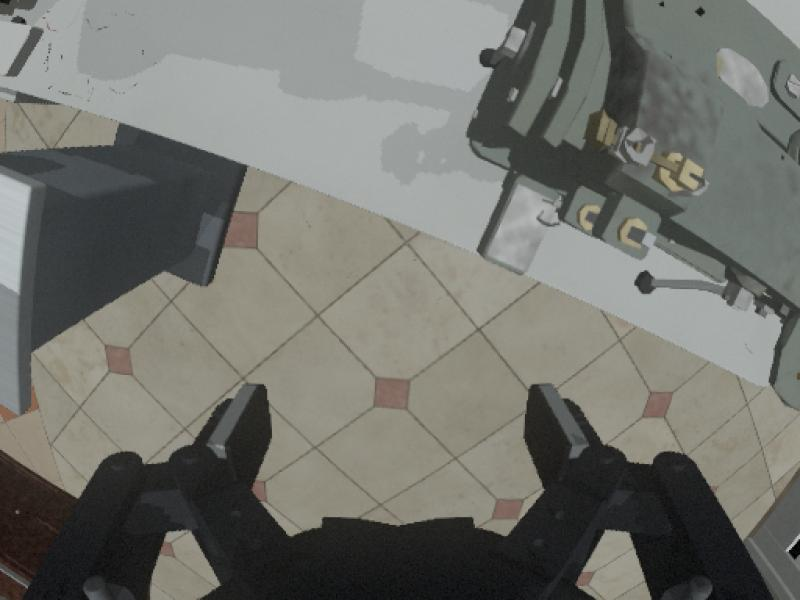

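The wrist view shows the cart edge and floor, with the green machine ahead and to the right (left edge near x 480–520). The call was refused, so I'll write the rows with every key and shift left before going forward.

```bash
python3 -m pendant '[{"dx":0,"dy":-0.033,"dz":-0.01,"rx":0,"ry":0,"rz":0,"hand":0.085},{"dx":0,"dy":-0.033,"dz":-0.01,"rx":0,"ry":0,"rz":0,"hand":0.085},{"dx":0.02,"dy":-0.030,"dz":-0.01,"rx":0,"ry":0,"rz":0,"hand":0.085},{"dx":0.04,"dy":0,"dz":0,"rx":0,"ry":0,"rz":0,"hand":0.085},{"dx":0.04,"dy":0,"dz":0,"rx":0,"ry":0,"rz":0,"hand":0.085},{"dx":0.04,"dy":0,"dz":0,"rx":0,"ry":0,"rz":0,"hand":0.085},{"dx":0.04,"dy":0,"dz":0,"rx":0,"ry":0,"rz":0,"hand":0.085},{"dx":0.04,"dy":0,"dz":0,"rx":0,"ry":0,"rz":0,"hand":0.085},{"dx":0.04,"dy":0,"dz":0,"rx":0,"ry":0,"rz":0,"hand":0.085},{"dx":0.04,"dy":0,"dz":0,"rx":0,"ry":0,"rz":0,"hand":0.085},{"dx":0.01,"dy":0,"dz":0,"rx":0,"ry":0,"rz":0,"hand":0.085}]' 20 && python3 -m pendant '[{"dx":0,"dy":0,"dz":0,"rx":0,"ry":0,"rz":-6,"hand":0.085},{"dx":0,"dy":0,"dz":0,"rx":0,"ry":0,"rz":-6,"hand":0.085},{"dx":0,"dy":0,"dz":0,"rx":0,"ry":0,"rz":-6,"hand":0.085},{"dx":0,"dy":0,"dz":0,"rx":0,"ry":0,"rz":-6,"hand":0.085},{"dx":0,"dy":0,"dz":0,"rx":0,"ry":0,"rz":-6,"hand":0.085},{"dx":0,"dy":0,"dz":0,"rx":0,"ry":0,"rz":-5.6,"hand":0.085},{"dx":0,"dy":0,"dz":0,"rx":0,"ry":0,"rz":0,"hand":0.085}]' 20
python3 - <<'E'
from look import *
d,s=shot('wrist','w1'); print(s['position'],s['ee_rot'],s['qpos'].round(2),s['clock'])
cv2.imwrite('pics/w1b.png',cv2.resize(d['frame'][:,:,::-1],(800,600),interpolation=3))
E
```

```text
clock: 1.12
position: [0.4725, -0.3245, 0.2608]
ee_rot: [-0.0, 0.981, 0.194, 0.002]
contact_force: [-0.3, 0.4, -0.1]
width: 0.0852
gripper_force: 0.0
clock: 1.7
position: [0.467, -0.3273, 0.2611]
ee_rot: [-0.0, 0.876, 0.483, -0.0]
contact_force: [-0.6, -1.3, 0.5]
width: 0.0849
gripper_force: 0.0
[ 0.46695563 -0.32728464  0.26108879] [-2.28280406e-04  8.75552926e-01  4.83122090e-01 -2.60858449e-04] [-0.73  0.25  1.46 -0.    1.43 -0.17] 1.7
```

View pics/w1b.png

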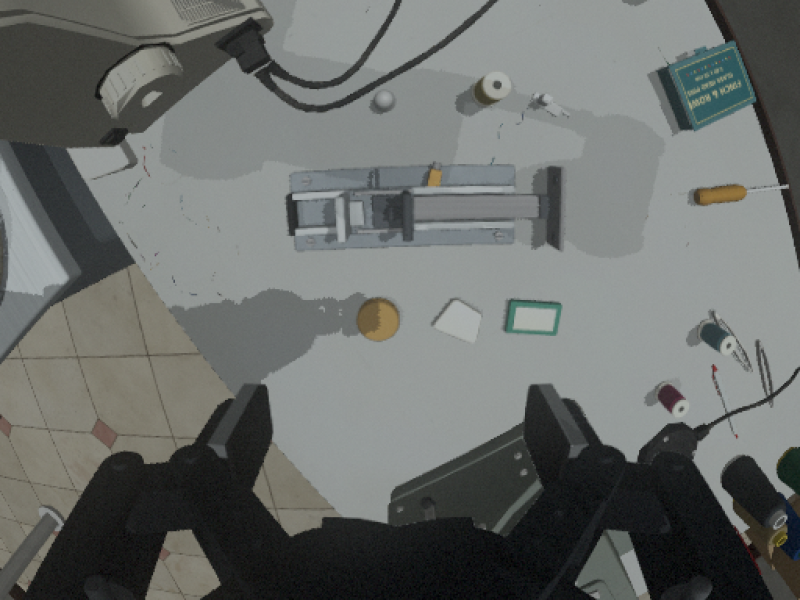

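The wrist view is clear (800-px picture):

- **Plate corners:** (291,173), (514,165), (514,243), (295,250).
- **Fin top:** x≈341, rows 192–241.
- **Tab top:** x≈408, rows 192–238.
- **Pointer:** (376,170).
- **Clip top:** (435,177).
- **Leg:** it has to extend about 60 px.

I'll take a second wrist place, lower and shifted.

```bash
python3 -m pendant '[{"dx":0.015,"dy":-0.01,"dz":0.02,"rx":0,"ry":0,"rz":0,"hand":0.085},{"dx":0.015,"dy":-0.01,"dz":0.02,"rx":0,"ry":0,"rz":0,"hand":0.085},{"dx":0.015,"dy":-0.01,"dz":0.02,"rx":0,"ry":0,"rz":0,"hand":0.085},{"dx":0,"dy":-0.01,"dz":0.02,"rx":0,"ry":0,"rz":0,"hand":0.085},{"dx":0,"dy":-0.01,"dz":0.02,"rx":0,"ry":0,"rz":0,"hand":0.085},{"dx":0,"dy":0,"dz":0,"rx":0,"ry":0,"rz":0,"hand":0.085},{"dx":0,"dy":0,"dz":0,"rx":0,"ry":0,"rz":0,"hand":0.085}]' 20
python3 - <<'E'
from look import *
d,s=shot('wrist','w2'); print(s['position'],s['ee_rot'],s['clock'])
cv2.imwrite('pics/w2b.png',cv2.resize(d['frame'][:,:,::-1],(800,600),interpolation=3))
E
```

```text
clock: 2.33
position: [0.4486, -0.2621, 0.1609]
ee_rot: [-0.001, 0.876, 0.482, -0.0]
contact_force: [0.1, -0.8, 0.4]
width: 0.0848
gripper_force: 0.0
[ 0.44862721 -0.26209008  0.16090685] [-7.49848472e-04  8.76255807e-01  4.81845467e-01 -3.79304502e-04] 2.3333
```

View pics/w2b.png

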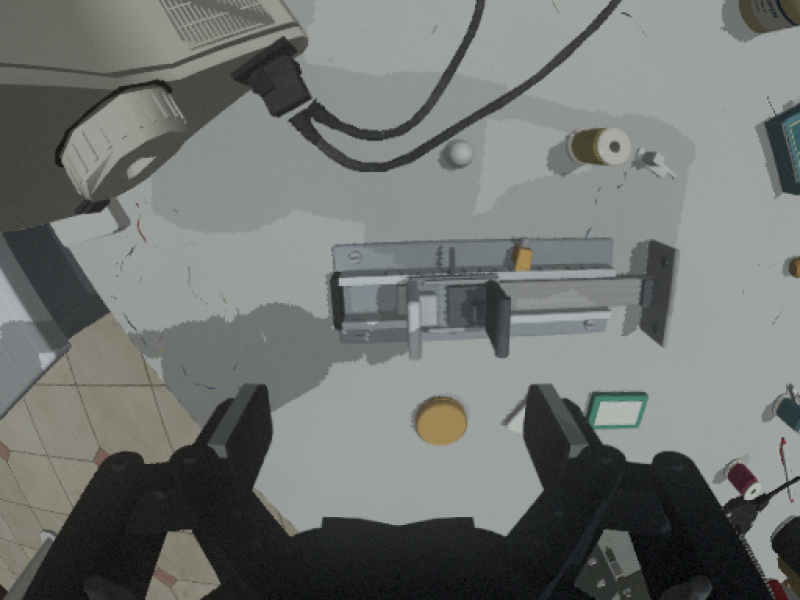

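In the second view:

- **Plate corners:** (333,246), (613,239), (606,333), (341,343).
- **Pointer:** x≈452, tip at row 248.
- **Clip top:** about (523,259).
- **Fin top right end:** (415,356), running from (412,282).
- **Lever top:** (498,355), running from (489,283).

Joint fit next.

```bash
cat > fit.py <<'E'
from look import *
k=1.5625
# params x,y,yaw,leg,clipx,clipz,fin top z,tab top z,lever s
def res(p):
    q=p[3]
    L=[[-.105,.035,.006],[.09,.035,.006],[.09,-.035,.006],[-.105,-.035,.006],[q,.035,p[9]],[p[4],.026,p[5]],
       [q-.0255,.017,p[6]],[q-.0255,-.017,p[6]],[q+.027-p[8],.017,p[7]],[q+.027-p[8],-.017,p[7]]]
    a=[[291,173],[514,165],[514,243],[295,250],[376,168],[435,177],[341,193],[341,240],[407,193],[408,238]]
    b=[[333,246],[613,239],[606,333],[341,343],[452,248],[523,259],[413,281],[415,356],[490,283],[502,355]]
    w=W(p,L)
    c=proj('scene0',w[[5]])-[[274,244.5]]; d=proj('side0',w[[5]])-[[221.3,202.5]]
    return np.r_[(proj('w1',w)*k-a).ravel(),(proj('w2',w)*k-b).ravel(),c.ravel(),d.ravel()]
r=least_squares(res,[.5,-.3,-.564,-.03,.017,.02,.074,.076,0,.027],loss='soft_l1')
p=r.x
print(p.round(4),'yaw',np.degrees(p[2]).round(2)); print(r.fun.reshape(-1,2).round(1).tolist())
print('pointer to clip',p[4]-p[3])
E
cat > rel.py <<'E'
from look import *
import sys
def rel(p,s):
    c,q=quat(s['ee_rot']),p
    d=np.array(s['position'])-[p[0],p[1],0]; cc,ss=np.cos(p[2]),np.sin(p[2])
    X=c.as_matrix()
    return np.array([cc*d[0]+ss*d[1],-ss*d[0]+cc*d[1],d[2]]), np.degrees(np.arctan2(X[1,1],X[0,1])-p[2]), X[:,2]
E
python3 - <<'E'
from fit import *; from rel import rel
print(rel(p,manip.get_state()))
np.save('p.npy',p)
E
```

```text
[ 0.4965 -0.3055 -0.5291 -0.0289  0.0176  0.0226  0.0637  0.0665  0.0038
  0.0281] yaw -30.32
[[-1.9, -1.1], [1.5, -0.1], [0.6, 0.8], [0.0, 0.8], [-0.1, -0.6], [-1.0, -0.5], [-1.0, 2.0], [1.6, 0.3], [-0.3, -0.4], [0.1, 0.6], [-0.8, -0.7], [2.1, 0.1], [0.1, -0.7], [-0.9, 0.8], [0.4, -0.1], [0.8, -0.6], [0.1, 14.2], [-0.5, -3.5], [12.7, 10.8], [-1.8, -4.1], [-0.1, 0.8], [-0.9, -1.0]]
pointer to clip 0.0465590411905773
(array([-0.06151052,  0.01303245,  0.16206847]), np.float64(-2.060781275808862), array([ 0.00124914, -0.0010976 , -0.99999862]))
```

```bash
python3 - <<'E'
from fit import *
q=p[3]
L=[[q-.0255,.017,.074],[q-.0255,-.017,.074],[q+.027,.017,.076],[q+.027,-.017,.076]]
for f in('w1','w2'): print((proj(f,W(p,L))*k).round(1).tolist())
im=[]
for f,(x,y) in(('w1',(180,100)),('w2',(200,145))): im.append(cv2.resize(cv2.imread(f'pics/{f}.png')[y:y+90,x:x+180],(800,300*4//3),interpolation=3)[:300*4//3])
cv2.imwrite('pics/c2.png',cv2.resize(np.vstack(im),(600,600)))
E
```

```text
[ 0.4965 -0.3055 -0.5291 -0.0289  0.0176  0.0226  0.0637  0.0665  0.0038
  0.0281] yaw -30.32
[[-1.9, -1.1], [1.5, -0.1], [0.6, 0.8], [0.0, 0.8], [-0.1, -0.6], [-1.0, -0.5], [-1.0, 2.0], [1.6, 0.3], [-0.3, -0.4], [0.1, 0.6], [-0.8, -0.7], [2.1, 0.1], [0.1, -0.7], [-0.9, 0.8], [0.4, -0.1], [0.8, -0.6], [0.1, 14.2], [-0.5, -3.5], [12.7, 10.8], [-1.8, -4.1], [-0.1, 0.8], [-0.9, -1.0]]
pointer to clip 0.0465590411905773
[[338.3, 196.3], [341.0, 243.0], [412.4, 193.6], [413.7, 240.8]]
[[413.7, 301.1], [415.2, 360.3], [513.5, 298.9], [510.3, 357.6]]
```

View pics/c2.png

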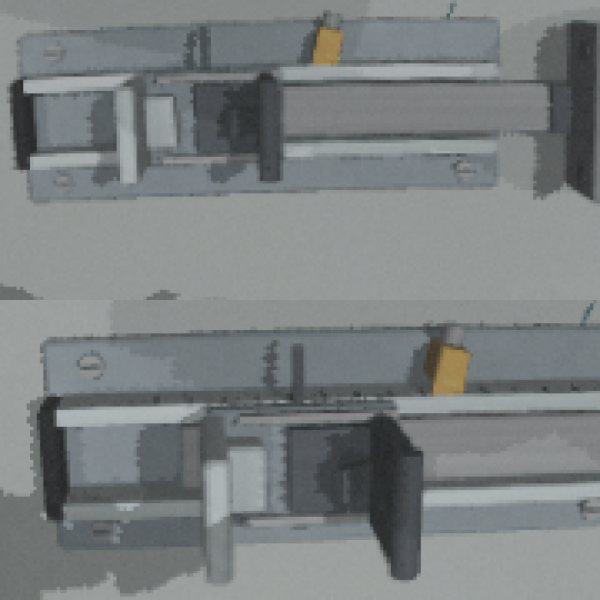

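The crop confirms the pointer at x≈452 and the clip's top-face centre at about (525,259). The tab–fin spacing matches the open lever, so the leg has to go about 47 mm. I'll align above the pair, then descend.

```bash
python3 -m pendant '[{"dx":0,"dy":0,"dz":0,"rx":0,"ry":0,"rz":-2.1,"hand":0.085},{"dx":-0.0065,"dy":0.0165,"dz":0,"rx":0,"ry":0,"rz":0,"hand":0.085},{"dx":-0.0065,"dy":0.0165,"dz":0,"rx":0,"ry":0,"rz":0,"hand":0.085},{"dx":0,"dy":0,"dz":0,"rx":0,"ry":0,"rz":0,"hand":0.085},{"dx":0,"dy":0,"dz":0,"rx":0,"ry":0,"rz":0,"hand":0.085}]' 20
python3 - <<'E'
from rel import *
p=np.load('p.npy'); s=manip.get_state(); print(rel(p,s))
d,s=shot('wrist','w3'); cv2.imwrite('pics/w3b.png',d['frame'][140:340,140:400,::-1].repeat(2,0).repeat(2,1))
L=[[p[3]-.0255,0,.074],[p[3]+.0255,0,.076],[p[3],.035,.027]]
print(proj('w3',W(p,L)).round(1)-[140,140])
E
```

```text
clock: 2.8
position: [0.4727, -0.292, 0.1627]
ee_rot: [0.001, 0.867, 0.498, 0.001]
contact_force: [-0.8, -0.2, -0.1]
width: 0.0848
gripper_force: 0.0
(array([-0.02733248, -0.00030855,  0.16265885]), np.float64(0.034609583578621816), array([ 0.00246251, -0.00194872, -0.99999507]))
[[ 80.8  56.3]
 [142.9  57. ]
 [111.8   5. ]]
```

View pics/w3b.png

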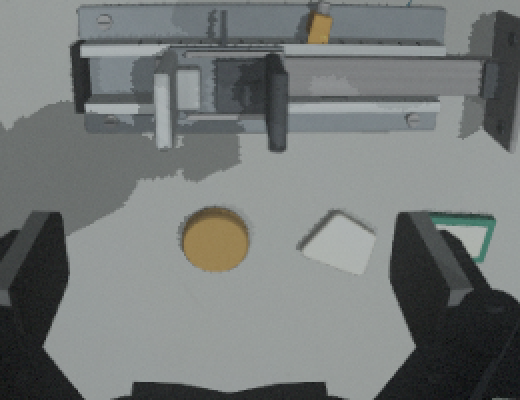

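Fin top is at (82.5,52) and tab top at (139,52) in native crop pixels, against predictions of 80.8 and 142.9. The alignment is good enough for the 13 mm clearance, so down.

```bash
python3 -m pendant '[{"dx":0,"dy":-0.002,"dz":0.03,"rx":0,"ry":0,"rz":0,"hand":0.085},{"dx":0,"dy":0,"dz":0.03,"rx":0,"ry":0,"rz":0,"hand":0.085},{"dx":0,"dy":0,"dz":0.03,"rx":0,"ry":0,"rz":0,"hand":0.085},{"dx":0,"dy":0,"dz":0.02,"rx":0,"ry":0,"rz":0,"hand":0.085},{"dx":0,"dy":0,"dz":0.012,"rx":0,"ry":0,"rz":0,"hand":0.085},{"dx":0,"dy":0,"dz":0,"rx":0,"ry":0,"rz":0,"hand":0.085},{"dx":0,"dy":0,"dz":0,"rx":0,"ry":0,"rz":0,"hand":0.085}]' 20
python3 - <<'E'
from rel import *
p=np.load('p.npy'); s=manip.get_state(); print(rel(p,s))
E
```

```text
clock: 3.43
position: [0.4692, -0.2889, 0.0394]
ee_rot: [-0.0, 0.867, 0.498, -0.0]
contact_force: [-0.6, 0.7, 0.7]
width: 0.0847
gripper_force: 0.0
(array([-0.03191846,  0.00059454,  0.03939452]), np.float64(0.11354463109763685), array([-7.40658712e-04,  6.44053866e-04, -9.99999518e-01]))
```

Now narrow to 70 mm and push the fin with the rear finger, stopping a little short.

```bash
python3 -m pendant '[{"dx":0,"dy":0.004,"dz":0,"rx":0,"ry":0,"rz":0,"hand":0.07},{"dx":0,"dy":0.003,"dz":0,"rx":0,"ry":0,"rz":0,"hand":0.07},{"dx":0,"dy":0.002,"dz":0,"rx":0,"ry":0,"rz":0,"hand":0.07},{"dx":0,"dy":0.005,"dz":0,"rx":0,"ry":0,"rz":0,"hand":0.07},{"dx":0,"dy":0.005,"dz":0,"rx":0,"ry":0,"rz":0,"hand":0.07},{"dx":0,"dy":0.006,"dz":0,"rx":0,"ry":0,"rz":0,"hand":0.07},{"dx":0,"dy":0.006,"dz":0,"rx":0,"ry":0,"rz":0,"hand":0.07},{"dx":0,"dy":0.005,"dz":0,"rx":0,"ry":0,"rz":0,"hand":0.07},{"dx":0,"dy":0.004,"dz":0,"rx":0,"ry":0,"rz":0,"hand":0.07},{"dx":0,"dy":0.003,"dz":0,"rx":0,"ry":0,"rz":0,"hand":0.07},{"dx":0,"dy":0.002,"dz":0,"rx":0,"ry":0,"rz":0,"hand":0.07},{"dx":0,"dy":0,"dz":0,"rx":0,"ry":0,"rz":0,"hand":0.07}]' 20
python3 - <<'E'
from rel import *
p=np.load('p.npy'); s=manip.get_state(); print(rel(p,s))
d,s=shot('wrist','w4'); shot('scene','s4'); shot('side','d4')
print(proj('w4',W(p,[[p[4],.026,.022],[p[4],.035,.027]])).round(1))
a=cv2.resize(d['frame'][:200,130:396,::-1],(798,600),interpolation=3); cv2.imwrite('pics/w4b.png',a)
E
```

```text
clock: 4.43
position: [0.5092, -0.3124, 0.0392]
ee_rot: [0.001, 0.867, 0.498, 0.0]
contact_force: [-0.1, -0.3, -0.2]
width: 0.0699
gripper_force: 0.0
(array([0.01444617, 0.0004628 , 0.03921554]), np.float64(0.11872255793310854), array([ 1.01445045e-03, -7.17609555e-04, -9.99999228e-01]))
[[259.7 195. ]
 [260.  182.2]]
```

View pics/w4b.png

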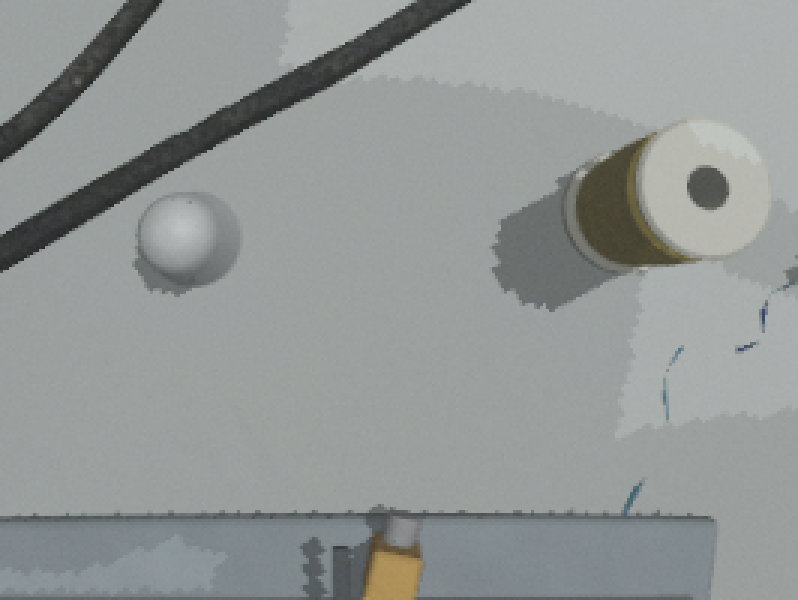

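The pointer bar is at (341,548+) and the clip's top face is centred at about x 394. At 3× that works out to about 9.8 mm still to go, which agrees with the finger position (0.0084 against a clip at about 0.0185). I'll advance 10 mm, then hold with the lever open.

```bash
python3 -m pendant '[{"dx":0,"dy":0.003,"dz":0,"rx":0,"ry":0,"rz":0,"hand":0.07},{"dx":0,"dy":0.003,"dz":0,"rx":0,"ry":0,"rz":0,"hand":0.07},{"dx":0,"dy":0.002,"dz":0,"rx":0,"ry":0,"rz":0,"hand":0.07},{"dx":0,"dy":0.001,"dz":0,"rx":0,"ry":0,"rz":0,"hand":0.07},{"dx":0,"dy":0.001,"dz":0,"rx":0,"ry":0,"rz":0,"hand":0.07},{"dx":0,"dy":0,"dz":0,"rx":0,"ry":0,"rz":0,"hand":0.07},{"dx":0,"dy":0,"dz":0,"rx":0,"ry":0,"rz":0,"hand":0.07},{"dx":0,"dy":0,"dz":0,"rx":0,"ry":0,"rz":0,"hand":0.07}]' 20
python3 - <<'E'
from rel import *
p=np.load('p.npy'); s=manip.get_state(); print(rel(p,s))
d,s=shot('wrist','w5')
print(proj('w5',W(p,[[.0185,.026,.022],[.0185,.035,.027],[.0195,.035,.027]])).round(1))
for x in(.0165,.0185,.0205): print(x,proj('w5',W(p,[[x,.035,.027],[x,.030,.027]])).round(1).tolist())
im=d['frame'].astype(int)
for y in range(176,206,3): print(y,' '.join('%d/%d'%(im[y,x].mean(),im[y,x,0]-im[y,x,2]) for x in range(236,272)))
a=cv2.resize(d['frame'][150:240,170:330,::-1],(800,450),interpolation=3); cv2.imwrite('pics/w5b.png',a)
E
```

```text
clock: 5.25
position: [0.5173, -0.317, 0.0393]
ee_rot: [0.0, 0.867, 0.498, 0.0]
contact_force: [-0.9, 1.0, 0.2]
width: 0.0697
gripper_force: 0.2
(array([0.02383483, 0.00054065, 0.03929688]), np.float64(0.11812936275670642), array([ 5.66610918e-04, -3.66660013e-04, -9.99999772e-01]))
[[244.7 195.1]
 [244.3 182.3]
 [246.1 182.3]]
0.0165 [[240.6, 182.3], [240.7, 191.1]]
0.0185 [[244.3, 182.3], [244.3, 191.1]]
0.0205 [[248.0, 182.3], [248.0, 191.1]]
176 134/-14 125/-14 95/-10 89/-10 90/-7 86/-4 93/-5 111/-3 122/-3 128/-3 135/-3 139/-3 139/-3 140/-3 137/-3 131/-3 121/-4 117/-7 134/-13 135/-13 135/-13 136/-12 136/-12 136/-15 137/-13 136/-12 138/-14 137/-13 134/-14 136/-14 138/-15 136/-14 137/-13 135/-14 136/-13 136/-13
179 133/-13 121/-9 81/10 70/33 76/32 84/10 106/-3 120/-4 128/-4 134/-4 139/-3 139/-5 139/-5 134/-2 131/-3 121/-3 109/0 115/-2 134/-13 134/-12 136/-13 134/-14 137/-13 137/-12 135/-13 135/-13 135/-14 135/-13 135/-13 136/-13 135/-15 136/-14 136/-12 134/-12 136/-13 135/-13
182 92/-10 87/0 71/28 69/33 66/26 58/1 59/-4 55/-2 59/-4 59/0 85/14 105/17 114/9 112/13 100/15 84/30 81/41 
[... 1216 characters left out ...]
3/55 91/55 89/34 82/-9 83/-10 85/-7 82/-9 85/1 109/53 131/85 134/83 134/84 134/81 122/77 121/29 135/-12 134/-12 134/-14 135/-15 134/-14 136/-13 136/-12 134/-14 137/-13 137/-13 132/-13 132/-14 132/-13 130/-15 134/-16 132/-14 132/-14 133/-13 132/-13
200 136/83 128/76 91/53 92/56 90/41 77/3 82/-9 85/-8 82/-7 87/3 112/51 135/83 135/84 132/85 128/84 118/63 86/1 96/-5 93/-5 95/-6 91/-6 94/-5 94/-5 92/-6 92/-5 90/-6 93/-6 94/-7 93/-6 95/-6 92/-5 94/-7 93/-6 93/-6 95/-5 93/-7
203 131/82 132/83 131/81 119/74 86/42 78/2 83/-8 84/-8 86/-8 86/1 109/51 133/84 133/84 133/85 129/78 112/38 98/-6 96/-5 97/-4 97/-6 96/-7 94/-6 97/-6 97/-5 94/-5 98/-5 81/-3 49/-2 75/-4 97/-6 98/-7 93/-7 98/-5 95/-7 97/-7 97/-5
```

The pointer bar covers columns 241–245 (centre 243.0). The brass runs from about 236 to 253 (centre 243–245), so the pointer is on the clip. I'll hold there with the lever open, then start closing while shifting the tool back by half the closing, which keeps the rear finger still.

```bash
python3 -m pendant '[{"dx":0,"dy":0.0005,"dz":0,"rx":0,"ry":0,"rz":0,"hand":0.07},{"dx":0,"dy":0,"dz":0,"rx":0,"ry":0,"rz":0,"hand":0.07},{"dx":0,"dy":0,"dz":0,"rx":0,"ry":0,"rz":0,"hand":0.07},{"dx":0,"dy":0,"dz":0,"rx":0,"ry":0,"rz":0,"hand":0.07},{"dx":0,"dy":0,"dz":0,"rx":0,"ry":0,"rz":0,"hand":0.07},{"dx":0,"dy":0,"dz":0,"rx":0,"ry":0,"rz":0,"hand":0.07},{"dx":0,"dy":0,"dz":0,"rx":0,"ry":0,"rz":0,"hand":0.07},{"dx":0,"dy":0,"dz":0,"rx":0,"ry":0,"rz":0,"hand":0.07},{"dx":0,"dy":0,"dz":0,"rx":0,"ry":0,"rz":0,"hand":0.07},{"dx":0,"dy":0,"dz":0,"rx":0,"ry":0,"rz":0,"hand":0.07},{"dx":0,"dy":0,"dz":0,"rx":0,"ry":0,"rz":0,"hand":0.07},{"dx":0,"dy":0,"dz":0,"rx":0,"ry":0,"rz":0,"hand":0.07}]' 20
python3 -c "
from rel import *
print(rel(np.load('p.npy'),manip.get_state()))"
python3 -m pendant '[{"dx":0,"dy":-0.001,"dz":0,"rx":0,"ry":0,"rz":0,"hand":0.068},{"dx":0,"dy":-0.001,"dz":0,"rx":0,"ry":0,"rz":0,"hand":0.066},{"dx":0,"dy":-0.001,"dz":0,"rx":0,"ry":0,"rz":0,"hand":0.064},{"dx":0,"dy":-0.001,"dz":0,"rx":0,"ry":0,"rz":0,"hand":0.062},{"dx":0,"dy":-0.001,"dz":0,"rx":0,"ry":0,"rz":0,"hand":0.06},{"dx":0,"dy":0,"dz":0,"rx":0,"ry":0,"rz":0,"hand":0.06},{"dx":0,"dy":0,"dz":0,"rx":0,"ry":0,"rz":0,"hand":0.06}]' 20
python3 - <<'E'
from rel import *
p=np.load('p.npy'); s=manip.get_state(); r=rel(p,s); print(r, 'rear',r[0][0]-s['width']/2)
d,s=shot('wrist','w6'); print(proj('w6',W(p,[[.018,.035,.027]])).round(1))
im=d['frame'].astype(int)
for y in (185,191,197): print(y,' '.join('%d/%d'%(im[y,x].mean(),im[y,x,0]-im[y,x,2]) for x in range(236,272)))
E
```

```text
clock: 6.3
position: [0.5175, -0.3172, 0.0393]
ee_rot: [0.0, 0.867, 0.499, -0.0]
contact_force: [-1.3, 1.2, -0.1]
width: 0.0701
gripper_force: 0.8
(array([0.02402428, 0.00051766, 0.03930038]), np.float64(0.12231832560913712), array([-2.96492325e-05, -3.95204636e-05, -9.99999999e-01]))
clock: 6.88
position: [0.5132, -0.3147, 0.0393]
ee_rot: [0.0, 0.867, 0.499, 0.0]
contact_force: [1.2, -0.0, -1.2]
width: 0.0602
gripper_force: 0.0
(array([0.01912076, 0.00048686, 0.03934398]), np.float64(0.1202950170675701), array([ 2.45039557e-04, -2.48121992e-04, -9.99999939e-01])) rear -0.0109743267992553
[[252.1 182.2]]
185 135/-13 136/-14 136/-13 122/-12 91/-10 94/-8 96/-8 94/-10 87/0 82/38 106/63 124/75 122/76 97/57 92/51 87/31 85/-7 85/-7 88/-7 87/-9 89/7 98/43 100/62 91/50 83/40 88/42 113/10 136/-14 136/-15 137/-13 137/-13 136/-13 137/-12 135/-13 135/-14 136/-12
191 124/-13 90/-8 92/-8 92/-8 92/-9 91/-8 91/-6 87/1 85/49 117/72 128/82 134/84 120/74 94/55 96/54 89/33 83/-6 88/-8 84/-8 85/-10 95/14 120/63 135/88 137/84 130/83 126/52 126/-6 136/-15 134/-14 134/-15 133/-15 136/-13 136/-15 134/-14 134/-14 134/-14
197 95/-11 93/-9 91/-10 92/-9 92/-9 91/-9 88/2 99/48 123/78 131/82 134/85 125/78 96/57 92/55 92/54 87/34 78/-10 85/-7 85/-9 85/-7 98/11 119/62 134/85 129/81 123/48 126/-8 136/-13 135/-12 136/-11 136/-12 137/-13 136/-13 135/-11 135/-12 136/-13 134/-14
```

Tracking is good: the rear finger stayed at −0.0110 and the pointer is centred at 253.7 on brass 244–262. Now I close the lever.

```bash
python3 -m pendant '[{"dx":0,"dy":-0.001,"dz":0,"rx":0,"ry":0,"rz":0,"hand":0.058},{"dx":0,"dy":-0.001,"dz":0,"rx":0,"ry":0,"rz":0,"hand":0.056},{"dx":0,"dy":-0.001,"dz":0,"rx":0,"ry":0,"rz":0,"hand":0.054},{"dx":0,"dy":-0.001,"dz":0,"rx":0,"ry":0,"rz":0,"hand":0.052},{"dx":0,"dy":-0.001,"dz":0,"rx":0,"ry":0,"rz":0,"hand":0.05},{"dx":0,"dy":0,"dz":0,"rx":0,"ry":0,"rz":0,"hand":0.05},{"dx":0,"dy":0,"dz":0,"rx":0,"ry":0,"rz":0,"hand":0.05}]' 40
cat > chk.py <<'E'
from rel import *
p=np.load('p.npy'); s=manip.get_state(); r=rel(p,s); print(r[0], 'rear',r[0][0]-s['width']/2, 'front',r[0][0]+s['width']/2)
d,s=shot('wrist',sys.argv[1]); c=proj(sys.argv[1],W(p,[[.018,.035,.027]]))[0]; print(c.round(1))
im=d['frame'].astype(int); x0=int(c[0])-14
for y in (185,191,197): print(y,x0,' '.join('%d/%d'%(im[y,x].mean(),im[y,x,0]-im[y,x,2]) for x in range(x0,x0+30)))
E
python3 chk.py w7
```

```text
clock: 7.52
position: [0.5096, -0.3126, 0.0403]
ee_rot: [0.001, 0.867, 0.499, 0.0]
contact_force: [1.4, -0.7, 4.9]
width: 0.0506
gripper_force: 5.4
[0.01493577 0.00045788 0.04028603] rear -0.010366768410017322 front 0.04023830802236801
[259.7 181.6]
185 245 133/-12 122/-12 96/-11 92/-10 95/-11 90/-5 79/9 72/28 80/40 91/49 95/54 93/53 92/53 91/39 85/1 87/-8 89/-9 89/-8 91/0 106/42 120/73 109/64 87/48 87/46 109/14 137/-13 136/-13 137/-13 134/-13 136/-12
191 245 93/-7 92/-9 93/-10 93/-12 91/-7 77/8 82/43 110/68 130/80 135/83 123/76 93/54 94/56 88/40 75/-8 83/-7 87/-6 86/-8 90/2 114/51 139/85 139/86 134/81 121/55 119/0 136/-14 137/-13 135/-13 135/-12 134/-12
197 245 92/-9 93/-8 93/-12 93/-11 85/-1 95/47 123/76 130/80 136/83 135/82 125/79 97/58 92/55 87/38 74/-7 85/-9 81/-10 86/-8 92/4 113/53 137/84 132/81 124/52 121/-8 133/-13 135/-14 134/-13 134/-12 136/-12 137/-14
```

The lever is following: front finger at 0.040, about 7 mm closed. The pointer is at 260.8 on brass 250.5–268.7. Continuing to home.

```bash
python3 -m pendant '[{"dx":0,"dy":-0.0012,"dz":-0.0003,"rx":0,"ry":0,"rz":0,"hand":0.048},{"dx":0,"dy":-0.0012,"dz":-0.0003,"rx":0,"ry":0,"rz":0,"hand":0.046},{"dx":0,"dy":-0.0012,"dz":-0.0003,"rx":0,"ry":0,"rz":0,"hand":0.044},{"dx":0,"dy":-0.001,"dz":-0.0003,"rx":0,"ry":0,"rz":0,"hand":0.042},{"dx":0,"dy":-0.001,"dz":0,"rx":0,"ry":0,"rz":0,"hand":0.04},{"dx":0,"dy":-0.001,"dz":0,"rx":0,"ry":0,"rz":0,"hand":0.038},{"dx":0,"dy":0,"dz":0,"rx":0,"ry":0,"rz":0,"hand":0.036},{"dx":0,"dy":0,"dz":0,"rx":0,"ry":0,"rz":0,"hand":0.036},{"dx":0,"dy":0,"dz":0,"rx":0,"ry":0,"rz":0,"hand":0.036}]' 40; python3 chk.py w8
```

```text
clock: 8.32
position: [0.5037, -0.3093, 0.0418]
ee_rot: [0.001, 0.867, 0.499, 0.0]
contact_force: [-0.9, 1.0, 10.0]
width: 0.037
gripper_force: 39.7
[0.00816866 0.00040319 0.0418452 ] rear -0.01035307978797233 front 0.026690408590825193
[272.  180.8]
185 257 93/-10 92/-8 95/-8 92/-8 88/-6 79/8 68/27 74/34 86/47 93/50 97/54 97/56 86/46 76/9 86/-7 88/-8 88/-8 88/-8 99/25 118/71 131/78 129/79 129/78 119/63 121/10 135/-14 136/-13 138/-10 138/-11 137/-13
191 257 94/-8 92/-9 92/-10 87/-1 71/22 66/28 94/50 120/73 118/74 104/59 95/56 95/58 89/46 78/12 87/-6 88/-8 87/-8 86/-9 116/43 141/83 138/85 136/84 131/70 131/20 138/-14 138/-13 136/-14 136/-14 135/-14 135/-15
197 257 90/-8 89/-7 90/-6 88/-4 91/21 112/67 130/82 132/86 134/86 137/82 122/76 93/54 86/41 72/0 83/-10 89/-10 85/-8 95/-9 120/39 139/82 135/83 120/61 101/1 116/-10 115/-10 115/-10 115/-9 115/-9 116/-8 116/-9
```

The fingers stalled at 37 mm with the full 40 N, and the pointer is at 272.3 on brass 262–280. I'll confirm it is home with a slightly firmer grip and a last look.

```bash
python3 -m pendant '[{"dx":0,"dy":0,"dz":0,"rx":0,"ry":0,"rz":0,"hand":0.03},{"dx":0,"dy":0,"dz":0,"rx":0,"ry":0,"rz":0,"hand":0.03},{"dx":0,"dy":0,"dz":0,"rx":0,"ry":0,"rz":0,"hand":0.03},{"dx":0,"dy":0,"dz":0,"rx":0,"ry":0,"rz":0,"hand":0.03},{"dx":0,"dy":0,"dz":0,"rx":0,"ry":0,"rz":0,"hand":0.03},{"dx":0,"dy":0,"dz":0,"rx":0,"ry":0,"rz":0,"hand":0.03}]' 55; python3 chk.py w9; python3 - <<'E'
from look import *
w,_=shot('wrist','wA'); d,_=shot('side','dA'); s,_=shot('scene','sA')
f=lambda i,y,x,h,w,W,H: cv2.resize(i['frame'][y:y+h,x:x+w,::-1],(W,H),interpolation=3)
o=np.zeros((600,800,3),np.uint8); o[:300,:400]=f(d,155,170,90,120,400,300); o[:300,400:]=f(s,210,200,105,140,400,300); o[300:,:400]=f(w,150,170,120,160,400,300); o[300:,400:]=f(w,0,0,384,512,400,300)
cv2.imwrite('pics/fin.png',o)
E
```

```text
clock: 8.87
position: [0.5038, -0.3093, 0.042]
ee_rot: [0.001, 0.867, 0.499, 0.001]
contact_force: [-1.3, 1.1, 9.9]
width: 0.0364
gripper_force: 54.5
[0.008301   0.00042887 0.04195816] rear -0.009904469164549384 front 0.026506461205078238
[271.7 180.8]
185 257 92/-10 95/-11 95/-9 96/-8 89/-2 71/22 65/29 76/39 88/48 95/51 96/56 95/58 94/51 86/20 87/-8 84/-8 87/-9 88/-8 103/25 124/70 129/81 130/79 128/78 122/54 127/4 137/-12 137/-12 137/-13 136/-13 135/-14
191 257 93/-8 92/-9 93/-9 86/-1 65/25 74/34 98/57 122/73 118/74 93/55 94/57 95/56 85/48 73/10 82/-8 86/-9 86/-10 87/-11 97/27 125/75 137/84 136/83 120/65 124/10 136/-13 138/-13 137/-12 136/-14 137/-13 135/-12
197 257 90/-7 87/-9 90/-6 83/-2 95/41 124/76 132/81 133/83 135/84 137/83 121/75 92/56 87/47 74/8 88/-10 87/-10 87/-8 87/-8 113/46 134/85 134/81 122/57 105/-5 117/-11 117/-10 116/-10 114/-10 117/-9 114/-10 115/-10
```

View pics/fin.png

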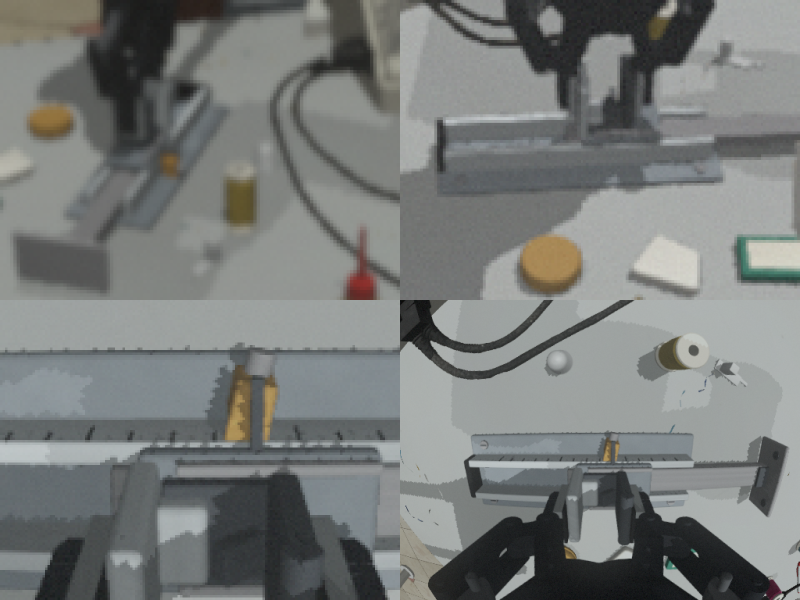

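In the final picture the pointer bar stands over the brass clip (257,400), fin and tab are squeezed together between the fingers, and the small things have not moved. Going from 40 to 55 N changed the width by only 0.6 mm, so the stop is solid. The pointer reads about 1 mm forward of centre, so I'll nudge it back, settle and check before handing in.

```bash
python3 -m pendant '[{"dx":0,"dy":-0.0004,"dz":0,"rx":0,"ry":0,"rz":0,"hand":0.03},{"dx":0,"dy":-0.0004,"dz":0,"rx":0,"ry":0,"rz":0,"hand":0.03},{"dx":0,"dy":0,"dz":0,"rx":0,"ry":0,"rz":0,"hand":0.03},{"dx":0,"dy":0,"dz":0,"rx":0,"ry":0,"rz":0,"hand":0.03},{"dx":0,"dy":0,"dz":0,"rx":0,"ry":0,"rz":0,"hand":0.03},{"dx":0,"dy":0,"dz":0,"rx":0,"ry":0,"rz":0,"hand":0.03}]' 55; python3 chk.py wB
```

```text
clock: 9.57
position: [0.5038, -0.3093, 0.042]
ee_rot: [0.002, 0.867, 0.499, 0.001]
contact_force: [-0.0, 0.5, 8.1]
width: 0.0365
gripper_force: 54.6
[0.00827016 0.00039091 0.04199132] rear -0.00999232059260474 front 0.026532649667900365
[271.7 180.7]
185 257 95/-10 94/-10 92/-9 93/-10 91/-3 69/21 65/29 79/38 90/48 94/53 97/56 96/57 92/51 82/22 84/-9 87/-10 87/-9 88/-9 104/24 124/70 128/80 130/77 131/77 122/54 125/4 137/-14 136/-12 136/-12 138/-12 136/-13
191 257 93/-9 91/-10 93/-10 85/0 65/24 77/36 101/61 125/74 120/72 96/56 97/55 95/57 86/48 73/9 84/-8 86/-10 87/-7 87/-8 98/29 124/77 138/84 135/83 122/62 121/7 135/-14 137/-13 137/-13 137/-14 136/-12 136/-15
197 257 90/-6 88/-6 91/-5 83/-1 100/44 126/77 133/80 133/85 137/85 134/85 121/75 96/53 85/48 74/8 86/-8 87/-9 88/-9 87/-7 114/44 136/84 135/82 120/61 106/-7 116/-8 116/-10 117/-9 115/-8 115/-10 117/-10 116/-8
```

The nudge did not move it, but the pose is stable and the pointer is well within the clip's length. Handing in.

```bash
python3 -c "
from rig import manip; print(manip.sign_off())"
```

```text
the job is handed in; nothing more can be done
None
```

I handed the job in at about 9.6 s on the robot's clock: the pointer is on the brass clip (about 1 mm forward of its middle), the lever is closed against a solid stop, fin and lever are still gripped at about 55 N, and in the last pictures the small things had not moved.

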